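# Index the finishing turntable and lock it with its drop pin

### The arm

A 7-joint arm with a two-finger parallel gripper is mounted at the origin on a cart in front of the work surface, level with it; the furniture and walls round the work are solid. World frame = base frame: x ahead of the robot, y to its left, z up, the work surface at z = 0. Lengths are in m, angles in rad, forces in N, time in s.
With the tool pointing down it reaches from about 0.4 to 0.9 m from the base axis. Payload 5.6 kg.
Tool frame: the origin (TCP) lies on the centre line of the jaws, within the pads' length; the fingertips stand 19 mm ahead of it and the grasp point (between the pads) is the TCP; y points along the fingers, z is the direction in which the jaws open and shut, and the axes are right-handed (so a half turn about y gives the same grasp; the last joint's range is limited). The gripper opens to 92 mm and grips with 3 to 60 N. Pads are 20 mm wide; open, the fingers measure 128 mm over their backs; the gripper's body (75 mm by 189 mm) begins 69 mm behind the grasp point.
Start: joints at [-1.149, 0.468, -0.012, 1.603, 0.006, 1.071, -0.056], TCP at [0.291, 0.581, 0.234] pointing down, gripper open.
Joint ranges: [-2.53, 2.53], [-0.31, 2.02], [-1.57, 1.55], [0.28, 2.44], [-1.29, 4.43], [0.15, 1.84], [-2.92, 2.92]. Speed limits (rad/s): [2.57, 2.57, 3.14, 3.14, 3.14, 3.14, 3.14].

### API

Orientations are given as a rotation vector (axis times angle).
In Python, from workcell import r gives the robot as it stands.
- The arm moves only by the tool move_arm, never from a script. Its argument "commands" is one flat list of numbers, 6 for each row, row after row: the shift along the tool's x, y, z normalised to -1 to 1, where 1 is 0.3 m, then the turn, a rotation vector about the tool's x, y, z normalised to -1 to 1, where 1 is pi/4 rad. A call has 1 to 8 rows; each row is the pose to reach, as a shift and turn from the pose measured when the call began, along the tool's axes at that moment; what a row does not reach only later rows make up. A row lasts 1/8 s, in which the tool goes at most 62.5 mm and 10.7 degrees, less where a joint would pass 70% of its speed; a pose out of reach is approached as far as the arm can. A call with a number of a shift or a turn outside -1 to 1 is refused whole. A call with a gripper value outside its range is refused whole. "hand" is the closure, from -1 (fully open) to 1 (shut), so that 0 is half open, set as the call begins (left out, the last holds). The fingers move at their own pace and stop on an object; "newtons" is the grip in N (left out, the last holds). Time passes only in rows, so rows that repeat a pose let the fingers close. It gives the time, the measured TCP pose, the force and the opening at its end, in the units of the state.
- r.get_obs(): the state, without advancing time (a new reading comes with each control period).
- r.capture(name): name is "scene" or "top" or "wrist"; returns the picture (480x640x3 uint8, blue, green, red); there is no depth.
- r.camera_model(name): a dict with "K" (3x3 intrinsics, pixels), "R" (3x3) and "t" (3): a world point X has camera coordinates R X + t; the wrist camera has in their place "T_tool_cam" (4x4, takes a point from camera to tool coordinates, whose origin is the TCP and whose axes are the tool frame's). Camera axes: x right, y down, z forward; pixel columns grow to the right and rows downward; lengths in m; the calibration is good to about 2 mm. The wrist camera is an equidistant fisheye: a pixel r from the principal point sees the ray r / f radians off the axis. A picture is of the moment at which its call begins: read the wrist's pose just before it. camera_model takes no time and is no camera call.
- r.job_done(): hands the job in, once; it reports no verdict.
The state is a dict: "time_s": time; "qpos": joint angles; "joint_vel": joint speeds; "effort": joint torques, N m; "tcp_pos": TCP position; "eef_rot": TCP orientation; "contact_force": force on the tool from outside, world axes, zero at the start; "ft_torque": the same for the moment, N m; "grip_width": opening from 0.0 (shut) to 1.0 (fully open).
Only numpy, scipy, OpenCV 4.12 (cv2) and the standard library are available. Lean on these libraries where they do the work, as an engineer would, in place of code of your own. Each camera call takes 0.05 s, during which the arm holds its last target.

### The job

Bring the black fuel cap round to the front of the finishing turntable by pushing the rim of its plate, then lock the plate there: move the drop pin from the parking hole of the bracket to the guide hole and ease the plate on until the pin falls fully home, its knob down on the bracket. Push gently: a plate that the pin has caught must not be forced, the pin must not be rammed down, and the fuel cap and the white clip on the plate are not to be touched.

Things in the scene. Friction and masses are not known exactly. Their poses are not given: they have to be found in the camera images.
- turntable_base: Grey cast base of a hand-turned turntable, bolted down. Origin on the plate's axis at bench height, z up. Its own -x is the FRONT (towards the worker), +y its left. Low foot and bolted lugs (18 mm high at most) lie below the plate. Lock bracket on the -y side, 44 mm wide along x: head y -120 to -218 mm, z 52 to 78 mm, overhanging the plate's rim; solid below from y -168 outward
- turntable_plate (a joint): How far the plate has been turned since the start, rad, anticlockwise from above positive, endless. Round aluminium plate on a bearing with drag (about 2.5 N at the rim, no spring: it stays where left). Four stations a quarter turn apart: cork pads, radius 37 mm, 2 mm high, centred 72 mm from the axis, a part lying on each
- plate_centre (a point): Centre of the plate's top face, on the axis, 44 mm above the bench. Plate radius 150 mm, 12 mm thick. On the radius through each pad the rim has an index notch, 14 mm wide, 26 mm deep, cut through. Half-way between pads (45 degrees off) are four open finger recesses, 80 mm wide at the rim, 58 mm at their floor 114 mm from the axis: push a recess's flank to turn the plate
- guide (a point): Centre of the guide hole's mouth in the bracket's top face, 78 mm high: upright through hole, 14 mm in diameter, 26 mm long, 138 mm from the axis, 8 mm above the circle on which the index notches pass. A notch is under it when a station faces exactly front
- parking (a point): Centre of the parking hole's mouth in the same top face, 55 mm farther out; same diameter. The drop pin stands in it at the start
- pin_knob (a point): Centre of the drop pin's black knurled knob, 26 mm in diameter, 24 mm tall. Parked or fully home its under face sits on the bracket and this point is 90 mm above the bench; standing on the plate through the guide it is 108 mm high. When an index notch comes under it the pin falls these 18 mm by its own weight and locks the plate with about 1 mm of play
- drop_pin: The same pin, loose, about 160 g. Steel shank below the knob 12 mm in diameter, 52 mm long, its last 3 mm tapered to 8 mm. Origin at the tip, 64 mm below the knob's centre; z along the pin towards the knob
- fuel_cap: Black ribbed fuel cap with a grip bar, 69 mm in diameter, 33 mm tall, origin at the centre of its underside. It starts on the pad at the left or at the right of the turntable, the plate up to 0.3 rad off square. It lies up to 8 mm off its pad's middle either way, so it tells that station's bearing only to about 0.12 rad
- white_clip: White primed clip, 59 x 22 x 29 mm, lying about on the pad that starts at the front, up to 14 mm off its middle either way; origin at the centre of its underside
There are look-alikes about, which are no part of the job. Of the things that look like the fuel_cap, the larger one is meant. What is shaped like the drop_pin but purple is not meant.

How it is judged:
By the outcome, as a careful person would: the job done as asked, in the order asked, and still so for the second after the job is handed in, with the robot touching nothing.
It also fails if it takes over 69 s, if anything falls off the work surface, if the arm or the gripper's body presses on something with over 40 N, if the wrist force passes 120 N, or if a joint passes its speed limit or range.

## Working session

There is one attempt and no reset: what is moved stays moved. The work goes in short steps, Python scripts to look and compute and a tool call to move; the robot and the scene stay as the last step left them, time stands still between calls to the robot, and variables do not carry over. Pictures are saved under pics/ and viewed, and the job is handed in when it is done.

Besides the shell and the picture viewer there is one more tool, called after ">>>" as name(argument=value, ...) on one line, values as JSON. move_arm: Moves the arm, as the interface text tells. Its arguments: {"type":"object","properties":{"commands":{"type":"array"},"hand":{"type":"number"},"newtons":{"type":"number"}},"required":["commands"]}

```bash
ls; mkdir -p pics
cat > h.py <<'E'
import numpy as np,cv2
from workcell import r
from scipy.spatial.transform import Rotation as Ro
def ray(cm,u,v):
    K,R,t=map(np.array,(cm['K'],cm['R'],cm['t']))
    d=R.T@np.linalg.inv(K)@np.array([u,v,1.]); return -R.T@t,d
def onz(cm,u,v,z):
    o,d=ray(cm,u,v); return o+d*(z-o[2])/d[2]
def proj(cm,X):
    K,R,t=map(np.array,(cm['K'],cm['R'],cm['t'])); p=K@(R@np.array(X)+t); return p[:2]/p[2]
E
python3 - <<'E'
from h import *
print(r.get_obs())
for n in("scene","top","wrist"):
    cv2.imwrite(f"pics/{n}0.png",r.capture(n)); print(r.camera_model(n))
E
```

```text
pics
{'time_s': 0.0, 'qpos': array([-1.14901851,  0.46837382, -0.01158985,  1.60359926,  0.00604857,
        1.07140957, -0.05628754]), 'joint_vel': array([0.00117066, 0.00050657, 0.00181707, 0.00023634, 0.00122043,
       0.00080979, 0.00103264]), 'effort': array([ 4.96644298e-04, -5.20564377e+01, -1.22054078e-02, -2.43750536e+01,
       -5.66293427e-02,  1.70189864e-02,  1.59494030e-04]), 'tcp_pos': array([0.29118234, 0.58052441, 0.2326526 ]), 'eef_rot': array([-1.54164192,  0.36474519, -0.36437183]), 'contact_force': array([ 0.74472044, -0.19210424,  0.17775268]), 'ft_torque': array([0.00764033, 0.03691994, 0.00023832]), 'grip_width': 1.003463743552409}
{'K': array([[591.25157981,   0.        , 326.6705397 ],
       [  0.        , 591.25157981, 251.1436288 ],
       [  0.        ,   0.        ,   1.        ]]), 'R': array([[ 0.8614753 , -0.50766659, -0.01161607],
       [-0.32601467, -0.53539665, -0.77914367],
       [ 0.38932601,  0.67500004, -0.62673775]]), 't': array([-0.46514871,  0.21919354,  0.74332758])}
{'K': array([[524.60669385,   0.        , 316.07643241],
       [  0.        , 524.60669385, 245.71125081],
       [  0.        ,   0.        ,   1.        ]]), 'R': array([[-0.00590889, -0.99908951, -0.04225199],
       [-0.99864661,  0.00807906, -0.05137772],
       [ 0.0516723 ,  0.04189122, -0.9977851 ]]), 't': array([-0.03248478,  0.49557016,  0.90883621])}
{'K': array([[371.64829954,   0.        , 318.06487192],
       [  0.        , 371.64829954, 233.63887635],
       [  0.        ,   0.        ,   1.        ]]), 'T_tool_cam': array([[ 1.81430918e-04,  9.66397663e-01,  2.57051599e-01,
        -7.18980104e-02],
       [-8.82895408e-04, -2.57051348e-01,  9.66397343e-01,
        -1.52007813e-01],
       [ 9.99999594e-01, -4.02284034e-04,  8.06590996e-04,
        -5.93867120e-04],
       [ 0.00000000e+00,  0.00000000e+00,  0.00000000e+00,
         1.00000000e+00]])}
```

View pics/scene0.png

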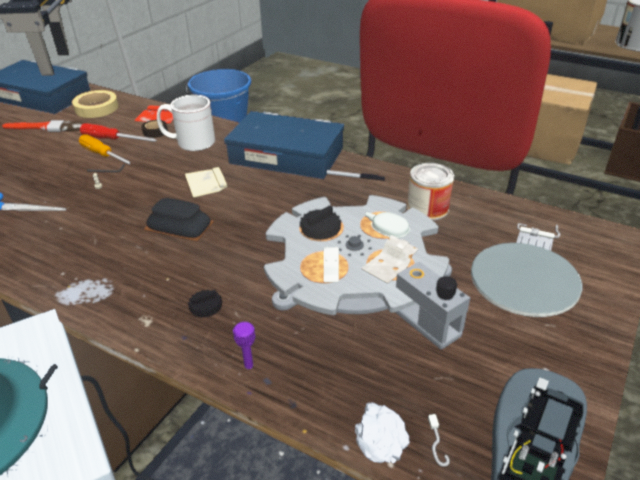

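View pics/top0.png

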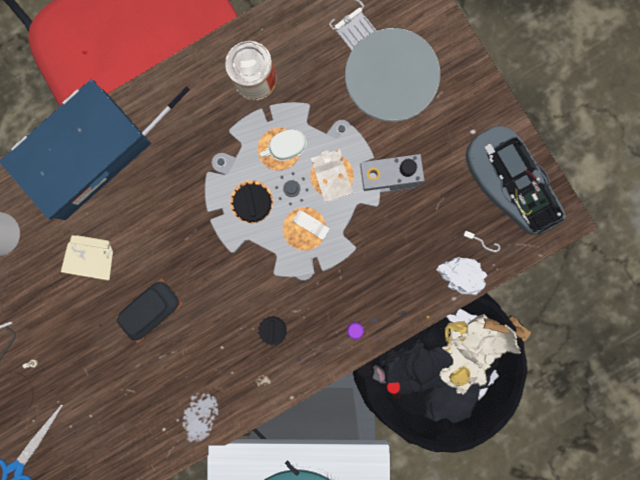

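View pics/wrist0.png

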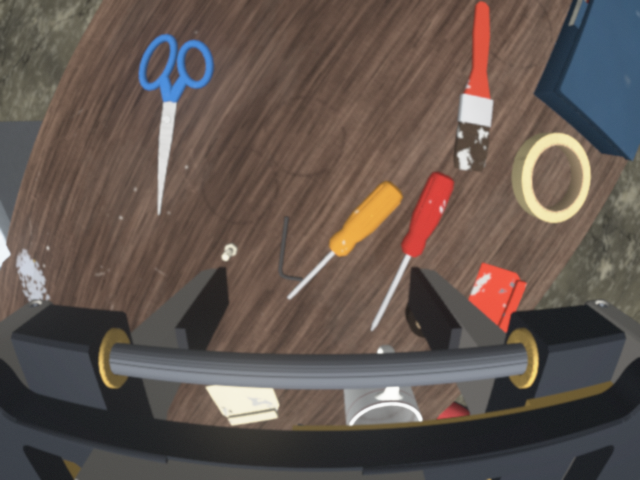

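Run:
```python
from h import *
im=cv2.imread("pics/top0.png"); c=im[90:290,190:440]; cv2.imwrite("pics/c1.png",cv2.resize(c,None,fx=3,fy=3,interpolation=cv2.INTER_CUBIC))
im=cv2.imread("pics/scene0.png"); c=im[180:360,250:490]; cv2.imwrite("pics/c2.png",cv2.resize(c,None,fx=3.3,fy=3.3,interpolation=cv2.INTER_CUBIC))
```

```text
(no output)
```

View pics/c1.png

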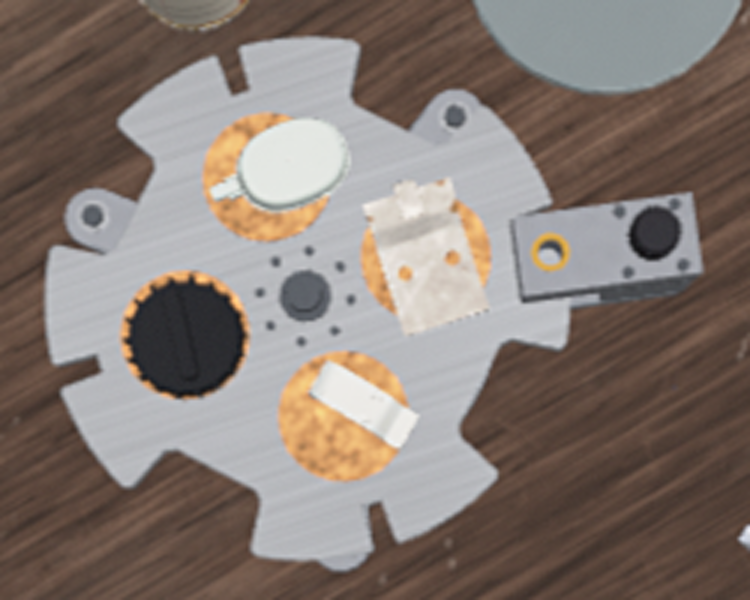

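View pics/c2.png

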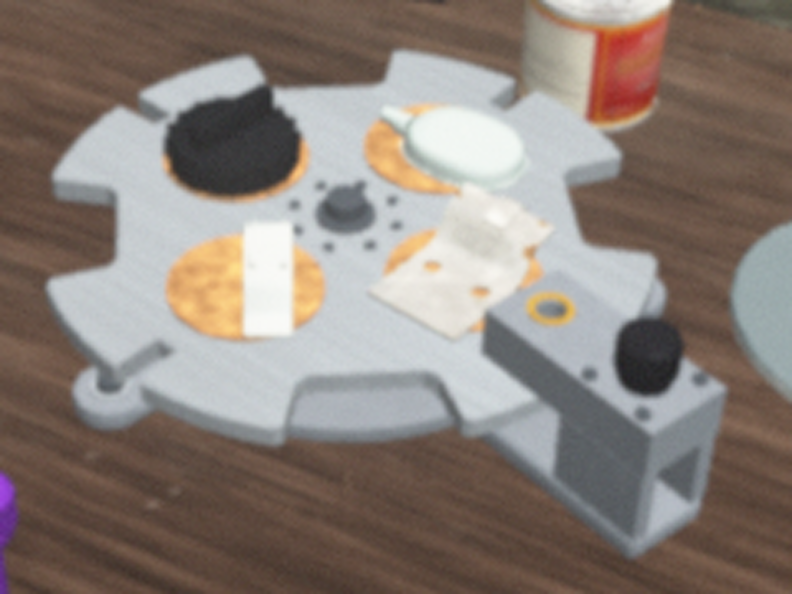

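Run:
```python
from h import *
cm=r.camera_model("top"); cs=r.camera_model("scene")
T=lambda x,y,z:onz(cm,190+(x-1)/3,90+(y-1)/3,z)
S=lambda x,y,z:onz(cs,250+(x-1.15)/3.3,180+(y-1.15)/3.3,z)
P={}
for n,x,y,z in [("ntop",238,91,.044),("nbot",375,503,.044),("nleft",101,367,.044),("spind",304,296,.06),("guide",550,252,.078),("knobtop",656,232,.102),("cap",185,335,.079),
 ("padT",267,177,.046),("padB",345,415,.046)]:
    P[n]=T(x,y,z); print(n,P[n].round(4))
for n,x,y,z in [("guide",551,309,.078),("knobtop",651,341,.102)]: print("S",n,S(x,y,z).round(4))
# circle fit on plate rim points
pts=np.array([T(x,y,.044)[:2] for x,y in [(119,123),(217,57),(241,45),(358,41),(47,255),(51,362),(62,390),(129,486),(252,550),(398,541),(496,475),(549,203),(569,345),(480,113)]])
A=np.c_[2*pts,np.ones(len(pts))]; s=np.linalg.lstsq(A,(pts**2).sum(1),rcond=None)[0]; c=s[:2]; print("circ",c,np.sqrt(s[2]+c@c),(np.hypot(*(pts-c).T)).round(4))
for n in P: d=P[n][:2]-c; print(n,np.degrees(np.arctan2(d[1],d[0])).round(2),np.hypot(*d).round(4))
o=r.get_obs(); print(Ro.from_rotvec(o['eef_rot']).as_matrix().round(3))
```

```text
ntop [0.7111 0.0426 0.044 ]
nbot [ 0.474  -0.0348  0.044 ]
nleft [0.5528 0.1214 0.044 ]
spind [0.5895 0.0035 0.06  ]
guide [ 0.609  -0.1325  0.078 ]
knobtop [ 0.6143 -0.1867  0.102 ]
cap [0.5657 0.0673 0.079 ]
padT [0.6605 0.0257 0.046 ]
padB [ 0.5238 -0.0182  0.046 ]
S guide [ 0.6103 -0.1346  0.078 ]
S knobtop [ 0.6142 -0.1923  0.102 ]
circ [0.59200279 0.00453964] 0.14874706662565598 [0.1475 0.1479 0.1503 0.1502 0.1505 0.1501 0.1487 0.1471 0.1473 0.1489
 0.1488 0.1483 0.1523 0.1445]
ntop 17.71 0.125
nbot -161.57 0.1244
nleft 108.56 0.1232
spind -158.18 0.0027
guide -82.93 0.1381
knobtop -83.34 0.1926
cap 112.71 0.068
padT 17.21 0.0717
padB -161.56 0.0719
[[ 0.894 -0.001  0.448]
 [-0.448 -0.001  0.894]
 [ 0.    -1.    -0.001]]
```

```bash
cat >> h.py <<'E'
C=np.array([0.592,0.0045])
def rows(targets):
    """targets: list of (x,y,z,yaw_deg of tool z axis)"""
    o=r.get_obs(); R0=Ro.from_rotvec(o['eef_rot']); p0=np.array(o['tcp_pos']); out=[]
    for x,y,z,yw in targets:
        a=np.radians(yw); zt=np.array([np.cos(a),np.sin(a),0]); yt=np.array([0,0,-1.]); xt=np.cross(yt,zt)
        Rt=Ro.from_matrix(np.c_[xt,yt,zt])
        s=R0.inv().apply(np.array([x,y,z])-p0)/0.3; w=(R0.inv()*Rt).as_rotvec()/(np.pi/4)
        out.append(np.r_[s,w].round(3))
    for q in out: print(', '.join(f'{v:.3f}' for v in q)+',')
def arc(rad,degs,z,off=0):
    return [(C[0]+rad*np.cos(np.radians(d)),C[1]+rad*np.sin(np.radians(d)),z,d+off) for d in degs]
def st():
    o=r.get_obs(); R0=Ro.from_rotvec(o['eef_rot']).as_matrix(); p=o['tcp_pos']; d=p[:2]-C
    print(round(o['time_s'],2),p.round(4),'yaw',np.degrees(np.arctan2(R0[1,2],R0[0,2])).round(1),'ang',np.degrees(np.arctan2(d[1],d[0])).round(2),'r',np.hypot(*d).round(4),'F',o['contact_force'].round(2),'g',round(o['grip_width'],3))
E
python3 -c "
from h import *
st(); rows([(.4725,.3545,.2,63.3)])"
```

```text
0.15 [0.2912 0.5807 0.2329] yaw 63.4 ang 117.57 r 0.6499 F [ 0.82 -0.58  0.58] g 1.0
0.878, 0.110, -0.403, 0.002, 0.001, 0.000,
```

>>> move_arm(commands=[0.878, 0.11, -0.403, 0, 0, 0, 0.878, 0.11, -0.403, 0, 0, 0, 0.878, 0.11, -0.403, 0, 0, 0, 0.878, 0.11, -0.403, 0, 0, 0, 0.878, 0.11, -0.403, 0, 0, 0], hand=1, newtons=20)

```text
time_s: 0.78
tcp_pos: [0.4743, 0.3512, 0.1996]
eef_rot: [-1.542, 0.367, -0.367]
contact_force: [0.1, 0.3, -0.5]
grip_width: 0.482
```

```bash
python3 -c "
from h import *
st(); rows(arc(.138,[63.3],.15)+arc(.138,[63.3],.09))"
```

```text
0.78 [0.4743 0.3512 0.1996] yaw 63.2 ang 108.75 r 0.3661 F [ 0.07  0.32 -0.51] g 0.482
0.871, 0.167, -0.394, 0.003, -0.003, 0.001,
0.870, 0.367, -0.394, 0.003, -0.003, 0.001,
```

>>> move_arm(commands=[0.871, 0.167, -0.394, 0, 0, 0, 0.871, 0.167, -0.394, 0, 0, 0, 0.871, 0.167, -0.394, 0, 0, 0, 0.871, 0.167, -0.394, 0, 0, 0, 0.871, 0.167, -0.394, 0, 0, 0, 0.87, 0.3, -0.394, 0, 0, 0, 0.87, 0.367, -0.394, 0, 0, 0, 0.87, 0.367, -0.394, 0, 0, 0])

```text
time_s: 1.78
tcp_pos: [0.6522, 0.1284, 0.0881]
eef_rot: [-1.544, 0.369, -0.363]
contact_force: [-0.2, 0.2, -0.2]
grip_width: 0.003
```

```bash
python3 -c "
from h import *
st(); rows(arc(.138,[63.3],.065)+arc(.138,[63.3],.045))
cv2.imwrite('pics/w1.png',r.capture('wrist'));cv2.imwrite('pics/t1.png',r.capture('top')[60:320,150:450])"
```

```text
1.77 [0.6522 0.1284 0.0881] yaw 63.3 ang 64.1 r 0.1378 F [-0.22  0.16 -0.24] g 0.003
0.007, 0.077, 0.001, 0.006, -0.001, -0.003,
0.007, 0.144, 0.001, 0.006, -0.001, -0.003,
```

View pics/w1.png

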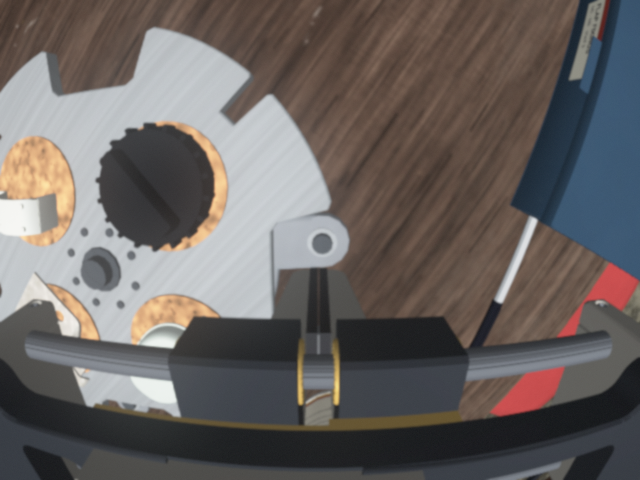

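View pics/t1.png

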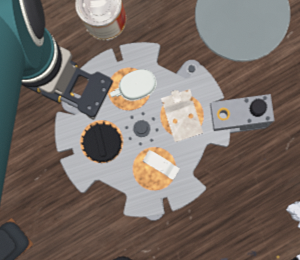

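>>> move_arm(commands=[0.007, 0.05, 0, 0.006, 0, -0.003, 0.007, 0.1, 0, 0.006, 0, -0.003, 0.007, 0.144, 0, 0.006, 0, -0.003, 0.007, 0.144, 0, 0.006, 0, -0.003])

```text
time_s: 2.38
tcp_pos: [0.6548, 0.1275, 0.0458]
eef_rot: [-1.539, 0.365, -0.367]
contact_force: [0.9, -0.1, 0.2]
grip_width: 0.002
```

```bash
python3 -c "
from h import *
st(); rows(arc(.138,[65,67,69,71,72.5,74,75.5,77],.045))"
```

```text
2.38 [0.6548 0.1275 0.0458] yaw 63.3 ang 62.96 r 0.1381 F [ 0.87 -0.12  0.18] g 0.002
-0.016, 0.003, -0.001, -0.002, -0.039, 0.002,
-0.032, 0.002, -0.001, -0.001, -0.083, 0.002,
-0.048, 0.002, -0.003, -0.001, -0.127, 0.002,
-0.064, 0.002, -0.005, -0.001, -0.172, 0.002,
-0.076, 0.002, -0.006, -0.001, -0.205, 0.002,
-0.088, 0.002, -0.009, -0.001, -0.239, 0.002,
-0.100, 0.002, -0.011, -0.001, -0.272, 0.002,
-0.112, 0.002, -0.014, -0.001, -0.305, 0.002,
```

>>> move_arm(commands=[-0.016, 0.002, -0.001, 0, -0.039, 0, -0.032, 0.002, -0.001, 0, -0.083, 0, -0.048, 0.002, -0.003, 0, -0.127, 0, -0.064, 0.002, -0.005, 0, -0.172, 0, -0.076, 0.002, -0.006, 0, -0.205, 0, -0.088, 0.002, -0.009, 0, -0.239, 0, -0.1, 0.002, -0.011, 0, -0.272, 0, -0.112, 0.002, -0.014, 0, -0.305, 0])

```text
time_s: 3.38
tcp_pos: [0.6232, 0.1389, 0.0454]
eef_rot: [-1.563, 0.175, -0.179]
contact_force: [4.1, -0.7, 0.4]
grip_width: 0.001
```

```bash
python3 -c "
from h import *
st(); rows(arc(.138,[79,81,83,85.2,87.5,90,92.5,95],.045))"
```

```text
3.38 [0.6232 0.1389 0.0454] yaw 77.1 ang 76.91 r 0.138 F [ 4.1  -0.72  0.43] g 0.001
-0.017, 0.001, -0.000, -0.001, -0.042, 0.003,
-0.033, 0.001, -0.001, -0.001, -0.087, 0.003,
-0.049, 0.001, -0.002, -0.001, -0.131, 0.003,
-0.066, 0.001, -0.005, -0.001, -0.180, 0.003,
-0.085, 0.001, -0.008, -0.001, -0.231, 0.003,
-0.104, 0.001, -0.012, -0.001, -0.287, 0.003,
-0.124, 0.001, -0.017, -0.001, -0.342, 0.003,
-0.143, 0.001, -0.022, -0.001, -0.398, 0.003,
```

Contact made with a light 4 N push; carry on round the arc.

>>> move_arm(commands=[-0.017, 0.001, 0, 0, -0.042, 0, -0.033, 0.001, -0.001, 0, -0.087, 0, -0.049, 0.001, -0.002, 0, -0.131, 0, -0.066, 0.001, -0.005, 0, -0.18, 0, -0.085, 0.001, -0.008, 0, -0.231, 0, -0.104, 0.001, -0.012, 0, -0.287, 0, -0.124, 0.001, -0.017, 0, -0.342, 0, -0.143, 0.001, -0.022, 0, -0.398, 0])

```text
time_s: 4.38
tcp_pos: [0.5796, 0.1421, 0.045]
eef_rot: [-1.569, -0.073, 0.069]
contact_force: [3.8, -1.4, 2.5]
grip_width: 0.008
```

```bash
python3 -c "
from h import *
st(); a=r.get_obs(); rows(arc(.138,[97.5,100,102.5,105,107.5,110,112.5,115],.045))
cv2.imwrite('pics/t2.png',r.capture('top')[60:320,150:450])"
```

```text
4.38 [0.5796 0.1421 0.045 ] yaw 95.2 ang 95.15 r 0.1382 F [ 3.82 -1.4   2.54] g 0.008
-0.019, 0.000, -0.001, -0.000, -0.052, 0.004,
-0.039, -0.000, -0.002, -0.000, -0.107, 0.004,
-0.059, -0.000, -0.004, -0.000, -0.163, 0.004,
-0.079, -0.000, -0.007, -0.000, -0.218, 0.004,
-0.098, -0.000, -0.011, -0.000, -0.274, 0.004,
-0.118, -0.000, -0.016, 0.000, -0.330, 0.004,
-0.137, -0.000, -0.021, 0.000, -0.385, 0.004,
-0.156, -0.000, -0.028, 0.000, -0.441, 0.004,
```

View pics/t2.png

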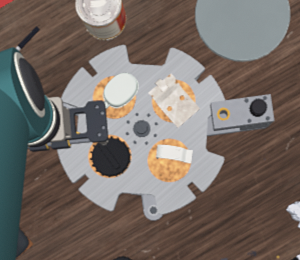

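>>> move_arm(commands=[-0.019, 0, -0.001, 0, -0.052, 0, -0.039, 0, -0.002, 0, -0.107, 0, -0.059, 0, -0.004, 0, -0.163, 0, -0.079, 0, -0.007, 0, -0.218, 0, -0.098, 0, -0.011, 0, -0.274, 0, -0.118, 0, -0.016, 0, -0.33, 0, -0.137, 0, -0.021, 0, -0.385, 0, -0.156, 0, -0.028, 0, -0.441, 0])

```text
time_s: 5.42
tcp_pos: [0.5322, 0.1294, 0.0447]
eef_rot: [-1.543, -0.347, 0.345]
contact_force: [4.1, 0.7, 0.8]
grip_width: 0.008
```

```bash
python3 -c "
from h import *
st(); a=r.get_obs(); rows(arc(.138,[117.5,120,122.5,125,127.5,130,131.5,132.5],.045))
im=r.capture('top');cv2.imwrite('pics/t3f.png',im);cv2.imwrite('pics/t3.png',cv2.resize(im[90:290,190:440],None,fx=3,fy=3,interpolation=cv2.INTER_CUBIC))"
```

```text
5.42 [0.5322 0.1294 0.0447] yaw 115.3 ang 115.56 r 0.1385 F [4.12 0.67 0.77] g 0.008
-0.016, -0.001, -0.002, -0.000, -0.050, 0.002,
-0.036, -0.001, -0.003, 0.000, -0.105, 0.002,
-0.056, -0.001, -0.005, 0.000, -0.161, 0.002,
-0.075, -0.001, -0.008, 0.000, -0.216, 0.002,
-0.095, -0.001, -0.012, 0.000, -0.272, 0.002,
-0.115, -0.001, -0.017, 0.000, -0.328, 0.002,
-0.126, -0.001, -0.020, 0.000, -0.361, 0.002,
-0.134, -0.001, -0.022, 0.000, -0.383, 0.002,
```

View pics/t3.png

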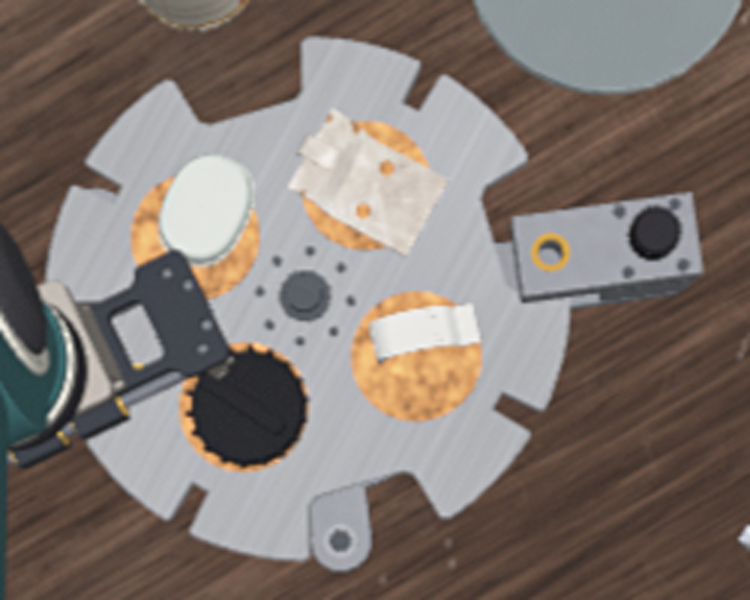

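```bash
python3 -c "
from h import *
cm=r.camera_model('top')
for x,y in [(201,491),(499,402),(413,104),(113,187)]:
    p=onz(cm,190+(x-1)/3,90+(y-1)/3,.044)[:2]-C; print(np.degrees(np.arctan2(p[1],p[0])),np.hypot(*p))
st()"
```

```text
151.7207920537012 0.12546351987352133
-119.29126544237552 0.12572257778065515
-29.59507194563748 0.12620537568383539
59.65139470287725 0.12775264361415464
5.47 [0.5312 0.1289 0.0446] yaw 115.3 ang 116.03 r 0.1385 F [1.35 0.43 1.33] g 0.004
```

```bash
python3 -c "
from h import *
st(); rows(arc(.138,[118.5,121.5,124.5,127.5,130.5,133.5,136.5,138.5],.045))"
```

```text
5.47 [0.5312 0.1289 0.0446] yaw 115.3 ang 116.03 r 0.1385 F [1.35 0.43 1.33] g 0.004
-0.020, -0.001, -0.002, -0.000, -0.071, -0.000,
-0.044, -0.001, -0.004, -0.000, -0.137, -0.000,
-0.068, -0.001, -0.007, -0.000, -0.204, -0.000,
-0.091, -0.001, -0.012, -0.000, -0.271, -0.000,
-0.115, -0.001, -0.018, -0.000, -0.337, -0.000,
-0.138, -0.001, -0.025, -0.000, -0.404, -0.000,
-0.160, -0.001, -0.033, -0.000, -0.471, -0.000,
-0.175, -0.001, -0.039, -0.000, -0.515, -0.000,
```

>>> move_arm(commands=[-0.02, 0, -0.002, 0, -0.071, 0, -0.044, 0, -0.004, 0, -0.137, 0, -0.068, 0, -0.007, 0, -0.204, 0, -0.091, 0, -0.012, 0, -0.271, 0, -0.115, 0, -0.018, 0, -0.337, 0, -0.138, 0, -0.025, 0, -0.404, 0, -0.16, 0, -0.033, 0, -0.471, 0, -0.175, 0, -0.039, 0, -0.515, 0])

```text
time_s: 6.48
tcp_pos: [0.4882, 0.0964, 0.0446]
eef_rot: [-1.466, -0.662, 0.663]
contact_force: [2.5, 2.6, 1.0]
grip_width: 0.008
```

```bash
python3 -c "
from h import *
st(); rows(arc(.138,[134],.045)+arc(.138,[134],.16)+[(.592,.02,.2,120)])"
```

```text
6.47 [0.4882 0.0964 0.0446] yaw 138.6 ang 138.49 r 0.1386 F [2.52 2.59 1.03] g 0.008
0.036, -0.001, -0.004, -0.001, 0.103, -0.000,
0.036, -0.385, -0.003, -0.001, 0.103, -0.000,
0.038, -0.519, -0.427, -0.001, 0.414, -0.000,
```

>>> move_arm(commands=[0.036, 0, -0.004, 0, 0.1, 0, 0.036, 0, -0.004, 0, 0.1, 0, 0.036, -0.2, -0.004, 0, 0.1, 0, 0.036, -0.385, -0.003, 0, 0.1, 0, 0.036, -0.5, -0.15, 0, 0.25, 0, 0.038, -0.519, -0.427, 0, 0.414, 0, 0.038, -0.519, -0.427, 0, 0.414, 0])

```text
time_s: 7.35
tcp_pos: [0.5929, 0.0162, 0.2001]
eef_rot: [-1.533, -0.406, 0.409]
contact_force: [0.3, 0.2, -0.3]
grip_width: 0.002
```

```bash
python3 -c "
from h import *
st(); print(r.get_obs()['qpos'].round(2)); rows([(.6145,-.187,.2,97)])"
```

```text
7.35 [0.5929 0.0162 0.2001] yaw 119.8 ang 85.67 r 0.0117 F [ 0.27  0.19 -0.25] g 0.002
[ 0.05  0.42 -0.18  1.77  0.09  0.96  1.93]
-0.274, 0.001, -0.624, 0.001, 0.506, -0.002,
```

>>> move_arm(commands=[-0.274, 0.001, -0.624, 0, 0.506, 0, -0.274, 0.001, -0.624, 0, 0.506, 0, -0.274, 0.001, -0.624, 0, 0.506, 0, -0.274, 0.001, -0.624, 0, 0.506, 0, -0.274, 0.001, -0.624, 0, 0.506, 0, -0.274, 0.001, -0.624, 0, 0.506, 0], hand=0)

```text
time_s: 8.1
tcp_pos: [0.6144, -0.1839, 0.1995]
eef_rot: [-1.568, -0.097, 0.101]
contact_force: [-0.7, 0.5, 0.4]
grip_width: 0.5
```

```bash
python3 -c "
from h import *
st(); 
im=r.capture('wrist');cv2.imwrite('pics/w2.png',im);cv2.imwrite('pics/t4.png',r.capture('top'))"
```

```text
8.1 [ 0.6144 -0.1839  0.1995] yaw 97.2 ang -83.23 r 0.1898 F [-0.69  0.45  0.35] g 0.5
```

View pics/w2.png

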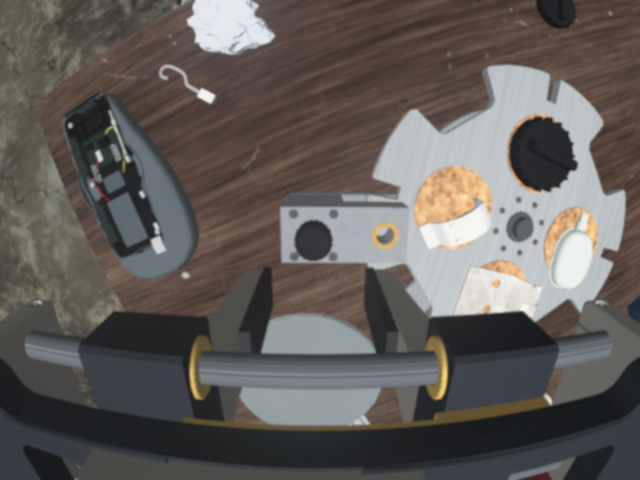

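View pics/t4.png

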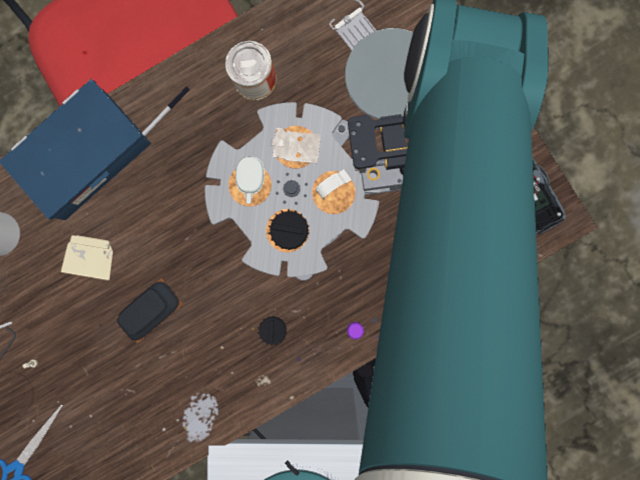

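```bash
cat >> h.py <<'E'
def wray(u,v,z,o=None):
    o=o or r.get_obs(); cm=r.camera_model('wrist'); K=np.array(cm['K']); T=np.array(cm['T_tool_cam'])
    a=np.array([(u-K[0,2])/K[0,0],(v-K[1,2])/K[1,1]]); th=np.hypot(*a); d=np.r_[a/th*np.sin(th),np.cos(th)] if th>0 else np.array([0,0,1.])
    R=Ro.from_rotvec(o['eef_rot']).as_matrix(); d=R@T[:3,:3]@d; p=R@T[:3,3]+o['tcp_pos']
    return p+d*(z-p[2])/d[2]
E
python3 -c "
from h import *
st()
im=cv2.imread('pics/w2.png')
cv2.imwrite('pics/w2c.png',cv2.resize(im[180:280,270:420],None,fx=5,fy=5,interpolation=cv2.INTER_CUBIC))
m=(im.max(2)<45).astype(np.uint8); m[:215]=0;m[262:]=0;m[:,:290]=0;m[:,340:]=0
n,l,s,c=cv2.connectedComponentsWithStats(m); i=1+s[1:,4].argmax(); print(s[i],c[i]); k=wray(*c[i],.102); print('knob',k)
h=cv2.cvtColor(im,cv2.COLOR_BGR2HSV); m=((h[...,1]>90)&(h[...,0]>12)&(h[...,0]<35)).astype(np.uint8); m[:215]=0;m[255:]=0;m[:,:365]=0;m[:,405:]=0
x,y,w,hh=cv2.boundingRect(m); print(x,y,w,hh); g=wray(x+w/2-.5,y+hh/2-.5,.078); print('guide',g, g-k, np.hypot(*(g-k)[:2]), np.degrees(np.arctan2(*(g-k)[1::-1])))
d=(g[:2]-C);print(np.hypot(*d),np.degrees(np.arctan2(d[1],d[0])))
for q in [(553,98),(391,199)]:
  d=wray(*q,.044)[:2]-C; print(q,np.degrees(np.arctan2(d[1],d[0])),np.hypot(*d))
t=cv2.imread('pics/t4.png');cv2.imwrite('pics/t4c.png',cv2.resize(t[90:290,190:440],None,fx=3,fy=3,interpolation=cv2.INTER_CUBIC))
"
```

```text
8.2 [ 0.6147 -0.1841  0.1999] yaw 97.3 ang -83.14 r 0.1899 F [-0.13 -0.67  0.35] g 0.504
[305 223   6   3   9] [307.33333333 224.        ]
knob [ 0.60305172 -0.19352154  0.102     ]
373 223 25 25
guide [ 0.6098463  -0.13303499  0.078     ] [ 0.00679458  0.06048654 -0.024     ] 0.060866970313887256 83.59071334081662
0.13868801377425913 -82.60670792995754
(553, 98) 173.2852094141491 0.12742442989251895
(391, 199) -92.56457268935357 0.13021317525170722
```

View pics/w2c.png

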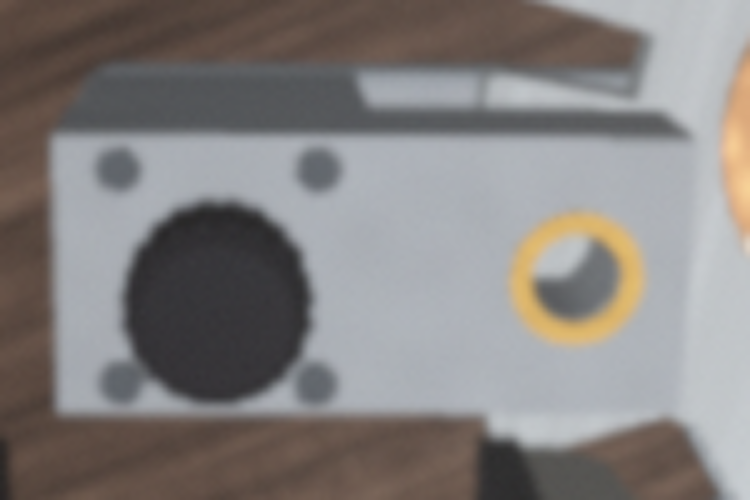

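View pics/t4c.png

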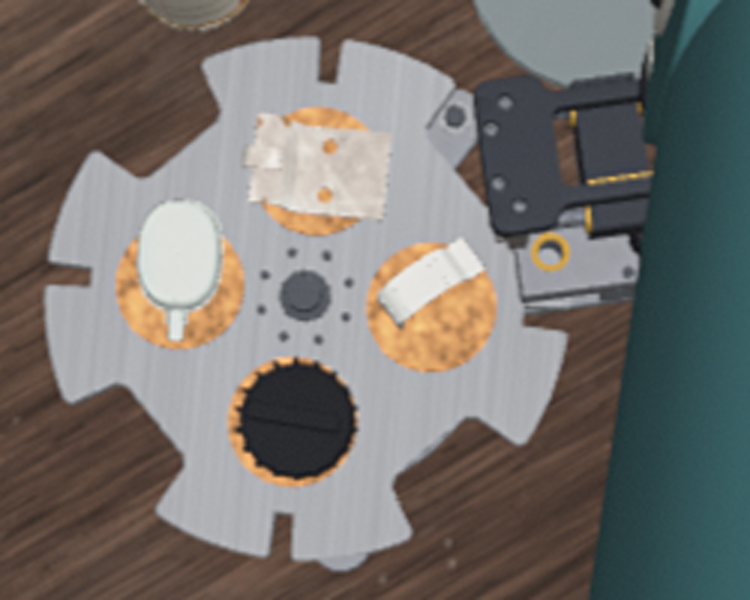

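```bash
python3 -c "
from h import *
k=wray(313.5,240.2,.102); g=wray(385,235,.078); print(k,g,g-k,np.hypot(*(g-k)[:2]),np.degrees(np.arctan2(*(g-k)[1::-1])))
st(); rows([(k[0],k[1],z,97) for z in (.14,.115,.101)])"
```

```text
[ 0.61407087 -0.18785826  0.102     ] [ 0.6098463  -0.13303499  0.078     ] [-0.00422457  0.05482326 -0.024     ] 0.05498578945056068 94.40638654185534
8.2 [ 0.6147 -0.1841  0.1999] yaw 97.3 ang -83.14 r 0.1899 F [-0.13 -0.67  0.35] g 0.504
-0.003, 0.200, -0.012, -0.000, 0.006, -0.002,
-0.003, 0.283, -0.012, -0.000, 0.006, -0.002,
-0.003, 0.330, -0.012, -0.000, 0.006, -0.002,
```

>>> move_arm(commands=[-0.003, 0.1, -0.012, 0, 0, 0, -0.003, 0.2, -0.012, 0, 0, 0, -0.003, 0.26, -0.012, 0, 0, 0, -0.003, 0.3, -0.012, 0, 0, 0, -0.003, 0.33, -0.012, 0, 0, 0, -0.003, 0.33, -0.012, 0, 0, 0])

```text
time_s: 8.95
tcp_pos: [0.614, -0.1877, 0.1007]
eef_rot: [-1.568, -0.098, 0.101]
contact_force: [0.3, -0.1, 0.4]
grip_width: 0.499
```

```bash
python3 -c "
from h import *
st(); cv2.imwrite('pics/w3.png',r.capture('wrist'))
rows([(.614,-.1878,.101,97)])"
```

```text
8.95 [ 0.614  -0.1877  0.1007] yaw 97.3 ang -83.47 r 0.1934 F [ 0.33 -0.14  0.44] g 0.499
-0.001, 0.001, 0.000, -0.000, 0.006, -0.002,
```

View pics/w3.png

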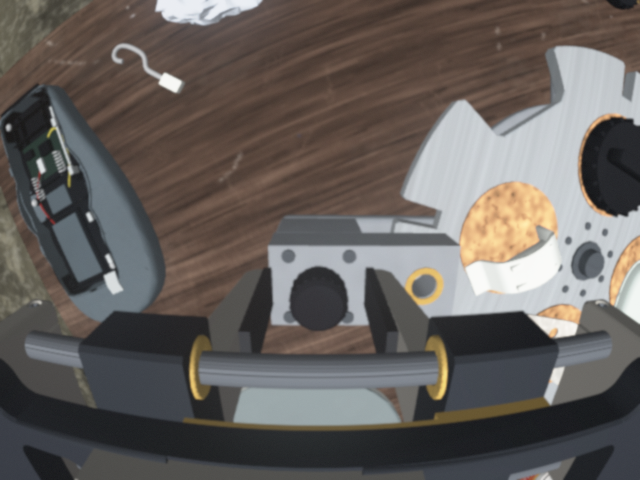

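>>> move_arm(commands=[0, 0, 0, 0, 0, 0, 0, 0, 0, 0, 0, 0, 0, 0, 0, 0, 0, 0, 0, 0, 0, 0, 0, 0, 0, 0, 0, 0, 0, 0], hand=1, newtons=15)

```text
time_s: 9.62
tcp_pos: [0.6146, -0.1879, 0.1018]
eef_rot: [-1.569, -0.099, 0.1]
contact_force: [0.1, 0.8, 5.5]
grip_width: 0.269
```

```bash
python3 -c "
from h import *
st(); o=r.get_obs();p=o['tcp_pos']
print(wray(*(0,0),.1)is None)
rows([(p[0],p[1],z,97) for z in (.115,.13,.145,.162)])"
```

```text
9.62 [ 0.6146 -0.1879  0.1018] yaw 97.2 ang -83.29 r 0.1937 F [0.11 0.78 5.49] g 0.269
False
-0.000, -0.044, -0.000, 0.000, 0.006, -0.001,
-0.000, -0.094, -0.000, 0.000, 0.006, -0.001,
-0.000, -0.144, -0.000, 0.000, 0.006, -0.001,
-0.000, -0.201, -0.000, 0.000, 0.006, -0.001,
```

>>> move_arm(commands=[0, -0.044, 0, 0, 0, 0, 0, -0.094, 0, 0, 0, 0, 0, -0.144, 0, 0, 0, 0, 0, -0.2, 0, 0, 0, 0, 0, -0.2, 0, 0, 0, 0])

```text
time_s: 10.25
tcp_pos: [0.6158, -0.1882, 0.164]
eef_rot: [-1.57, -0.102, 0.097]
contact_force: [-0.5, -0.3, -2.5]
grip_width: 0.265
```

```bash
python3 -c "
from h import *
st(); cv2.imwrite('pics/w4.png',r.capture('wrist')); cv2.imwrite('pics/s4.png',cv2.resize(r.capture('scene')[180:360,320:560],None,fx=3.3,fy=3.3,interpolation=cv2.INTER_CUBIC))
x,y=.6146-.0060,-.1879+.0547
p=r.get_obs()['tcp_pos']
rows([((x+p[0])/2,(y+p[1])/2,.162,97),(x,y,.162,97)])"
```

```text
10.25 [ 0.6158 -0.1882  0.164 ] yaw 97.2 ang -82.97 r 0.1942 F [-0.48 -0.34 -2.52] g 0.265
0.002, -0.000, 0.092, 0.000, 0.005, -0.001,
0.003, -0.000, 0.183, 0.000, 0.005, -0.001,
```

View pics/w4.png

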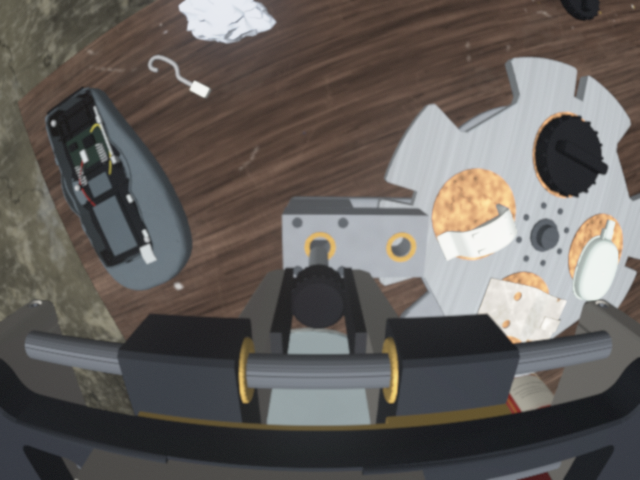

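View pics/s4.png

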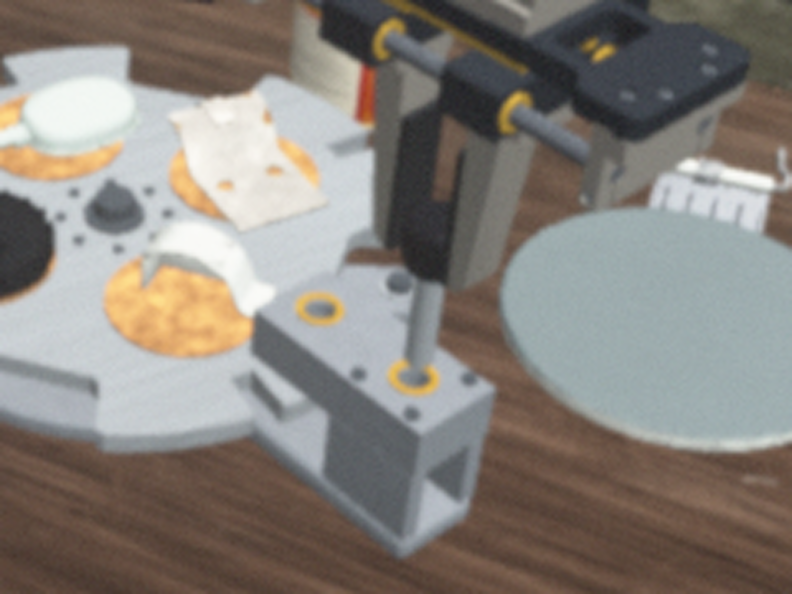

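```bash
python3 -c "
from h import *
im=cv2.imread('pics/w4.png')
cv2.imwrite('pics/w4c.png',cv2.resize(im[200:320,280:430],None,fx=5,fy=5,interpolation=cv2.INTER_CUBIC))
im=cv2.imread('pics/w4.png');h=cv2.cvtColor(im,cv2.COLOR_BGR2HSV); m=((h[...,1]>90)&(h[...,0]>12)&(h[...,0]<35)).astype(np.uint8)
P=[]
for a,b in ((300,345),(380,425)):
  q=m[225:270,a:b]; x,y,w,hh=cv2.boundingRect(q); print(x+a,y+225,w,hh); P.append(wray(x+a+w/2-.5,y+225+hh/2-.5,.078)); print(P[-1])
v=P[1]-P[0]; print(v,np.hypot(*v[:2]))
"
```

```text
305 233 30 25
[ 0.61283848 -0.18765211  0.078     ]
387 233 29 29
[ 0.6074533  -0.13284583  0.078     ]
[-0.00538518  0.05480628  0.        ] 0.05507021724766211
```

View pics/w4c.png

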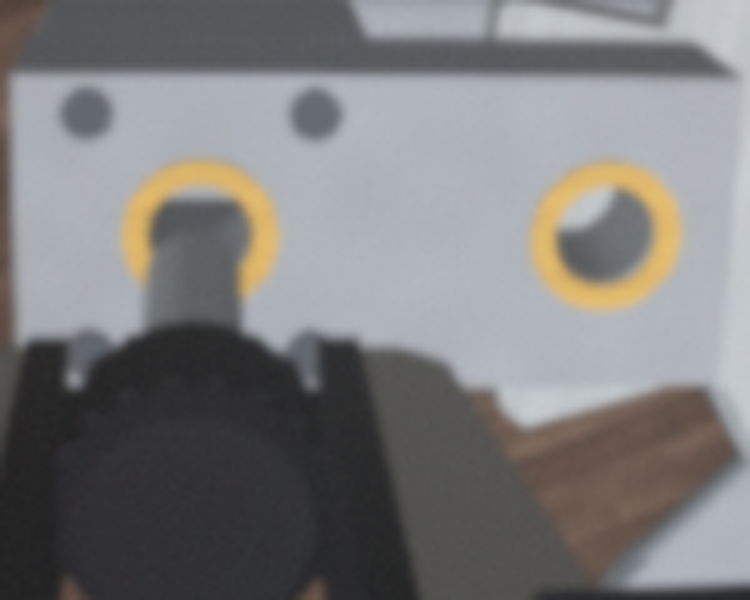

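```bash
python3 -c "
from h import *
st();rows([(.6115,-.16,.163,97.2),(.608,-.1333,.163,97.2)])"
```

```text
10.35 [ 0.6145 -0.1879  0.1619] yaw 97.2 ang -83.32 r 0.1937 F [-0.24 -0.08 -2.23] g 0.264
0.002, -0.004, 0.093, 0.000, 0.001, -0.001,
0.001, -0.004, 0.183, 0.000, 0.001, -0.001,
```

>>> move_arm(commands=[0.002, -0.004, 0.06, 0, 0, 0, 0.002, -0.004, 0.12, 0, 0, 0, 0.001, -0.004, 0.183, 0, 0, 0, 0.001, -0.004, 0.183, 0, 0, 0, 0.001, -0.004, 0.183, 0, 0, 0, 0.001, -0.004, 0.183, 0, 0, 0])

```text
time_s: 11.1
tcp_pos: [0.6079, -0.1344, 0.1631]
eef_rot: [-1.569, -0.098, 0.099]
contact_force: [0.1, -0.2, -1.4]
grip_width: 0.27
```

```bash
python3 -c "
from h import *
im=r.capture('wrist');st();cv2.imwrite('pics/w5c.png',cv2.resize(im[200:320,250:400],None,fx=5,fy=5,interpolation=cv2.INTER_CUBIC))
im=r.capture('scene');cv2.imwrite('pics/s5.png',cv2.resize(im[180:330,330:500],None,fx=4,fy=4,interpolation=cv2.INTER_CUBIC))
rows([(.608,-.1333,z,97.2) for z in (.155,.148,.141,.134)])
"
```

```text
11.15 [ 0.6079 -0.1343  0.1631] yaw 97.2 ang -83.48 r 0.1397 F [-0.58  0.04 -1.81] g 0.264
0.001, 0.027, 0.003, 0.001, -0.000, -0.001,
0.001, 0.050, 0.003, 0.001, -0.000, -0.001,
0.001, 0.074, 0.003, 0.001, -0.000, -0.001,
0.001, 0.097, 0.003, 0.001, -0.000, -0.001,
```

View pics/w5c.png

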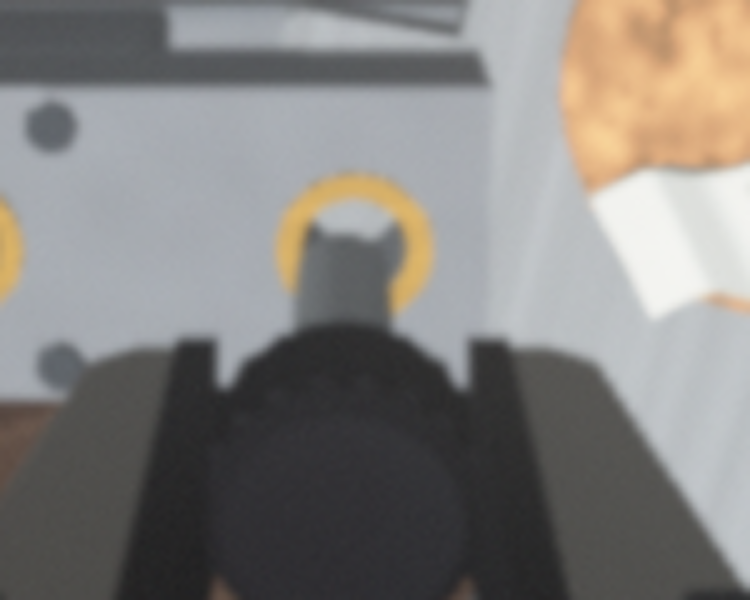

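View pics/s5.png

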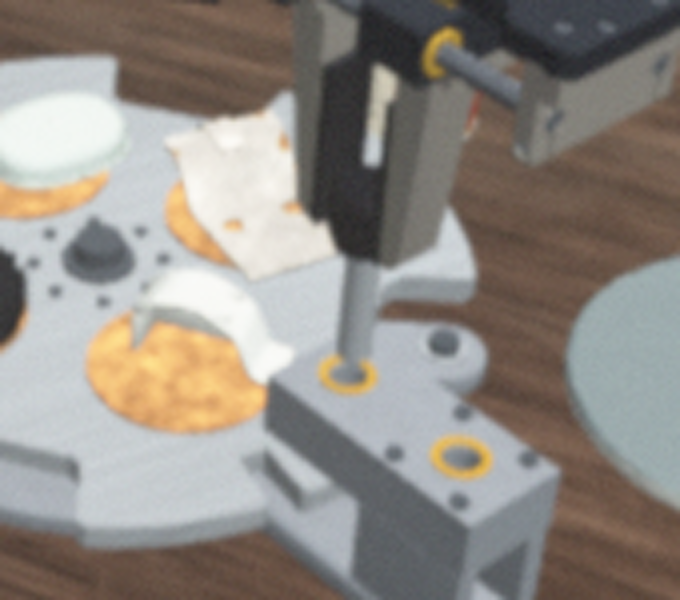

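```bash
python3 -c "
from h import *
o=r.get_obs();R=Ro.from_rotvec(o['eef_rot']).as_matrix()
loc=lambda p:(R.T@(p-o['tcp_pos'])*1000).round(1)
print('tip edge',loc(wray(320.4,247.6,.0873)))
print('ring top,c,l,r',[loc(wray(*q,.078)) for q in [(321,235),(321.2,250),(305.5,250),(336.8,250)]])
"
```

```text
tip edge [-2.3 75.8  1. ]
ring top,c,l,r [array([-8.2, 85.1,  1.4]), array([ 2.2, 85.1,  1.6]), array([ 2.2, 85.1, -8.9]), array([ 2.2, 85.1, 12. ])]
```

>>> move_arm(commands=[0.001, 0.015, 0.002, 0, 0, 0, 0.001, 0.027, 0.002, 0, 0, 0, 0.001, 0.039, 0.002, 0, 0, 0, 0.001, 0.05, 0.002, 0, 0, 0, 0.001, 0.05, 0.002, 0, 0, 0])

```text
time_s: 11.82
tcp_pos: [0.6079, -0.1335, 0.1477]
eef_rot: [-1.569, -0.097, 0.099]
contact_force: [0.3, -0.2, -2.0]
grip_width: 0.266
```

```bash
python3 -c "
from h import *
st()
rows([(.608,-.1335,z,97.2) for z in (.142,.136,.130,.125,.122)])
"
```

```text
11.82 [ 0.6079 -0.1335  0.1477] yaw 97.2 ang -83.45 r 0.1389 F [ 0.31 -0.24 -1.95] g 0.266
0.001, 0.019, 0.000, 0.000, -0.000, -0.002,
0.001, 0.039, 0.000, 0.000, -0.000, -0.002,
0.001, 0.059, 0.000, 0.000, -0.000, -0.002,
0.001, 0.076, 0.000, 0.000, -0.000, -0.002,
0.001, 0.086, 0.000, 0.000, -0.000, -0.002,
```

Force is still just the pin's weight, with the tip 6 mm inside the hole. Continue down to just above the plate.

>>> move_arm(commands=[0.001, 0.019, 0, 0, 0, 0, 0.001, 0.039, 0, 0, 0, 0, 0.001, 0.059, 0, 0, 0, 0, 0.001, 0.076, 0, 0, 0, 0, 0.001, 0.084, 0, 0, 0, 0, 0.001, 0.084, 0, 0, 0, 0])

```text
time_s: 12.58
tcp_pos: [0.6081, -0.1335, 0.1223]
eef_rot: [-1.569, -0.097, 0.1]
contact_force: [0.5, -0.1, -2.3]
grip_width: 0.266
```

```bash
python3 -c "
from h import *
st()
im=r.capture('scene');cv2.imwrite('pics/s6.png',cv2.resize(im[180:330,330:500],None,fx=4,fy=4,interpolation=cv2.INTER_CUBIC))
"
```

```text
12.57 [ 0.6081 -0.1335  0.1223] yaw 97.2 ang -83.36 r 0.1389 F [ 0.52 -0.12 -2.33] g 0.266
```

View pics/s6.png

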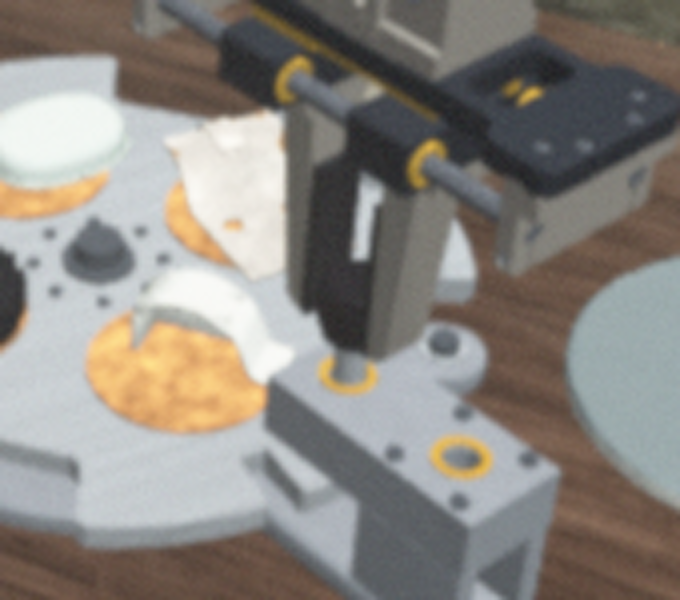

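>>> move_arm(commands=[0, 0.004, 0, 0, 0, 0, 0, 0.006, 0, 0, 0, 0])

```text
time_s: 12.88
tcp_pos: [0.6083, -0.1335, 0.1208]
eef_rot: [-1.569, -0.098, 0.099]
contact_force: [-0.3, -0.2, -1.2]
grip_width: 0.265
```

>>> move_arm(commands=[0, 0, 0, 0, 0, 0, 0, 0, 0, 0, 0, 0, 0, 0, 0, 0, 0, 0], hand=0)

```text
time_s: 13.25
tcp_pos: [0.6085, -0.1336, 0.1211]
eef_rot: [-1.569, -0.098, 0.099]
contact_force: [0.7, -0.3, -0.7]
grip_width: 0.499
```

>>> move_arm(commands=[0, -0.05, 0, 0, 0, 0, 0, -0.12, 0, 0, 0, 0, 0, -0.2, 0, 0, 0, 0, 0, -0.27, 0, 0, 0, 0])

```text
time_s: 13.75
tcp_pos: [0.6089, -0.1336, 0.2042]
eef_rot: [-1.57, -0.099, 0.097]
contact_force: [0.4, -0.1, -0.4]
grip_width: 0.499
```

```bash
python3 -c "
from h import *
st(); rows(arc(.138,[133.5],.2)+[(.52,0,.2,115)])
im=r.capture('scene');cv2.imwrite('pics/s7.png',cv2.resize(im[180:330,330:500],None,fx=4,fy=4,interpolation=cv2.INTER_CUBIC))
cv2.imwrite('pics/t7.png',cv2.resize(r.capture('top')[90:290,190:440],None,fx=3,fy=3,interpolation=cv2.INTER_CUBIC))
"
```

```text
13.75 [ 0.6089 -0.1336  0.2042] yaw 97.2 ang -83.01 r 0.1391 F [ 0.44 -0.08 -0.39] g 0.499
-0.271, 0.013, 0.834, 0.002, -0.807, 0.001,
-0.239, 0.013, 0.479, 0.002, -0.396, 0.001,
```

View pics/s7.png

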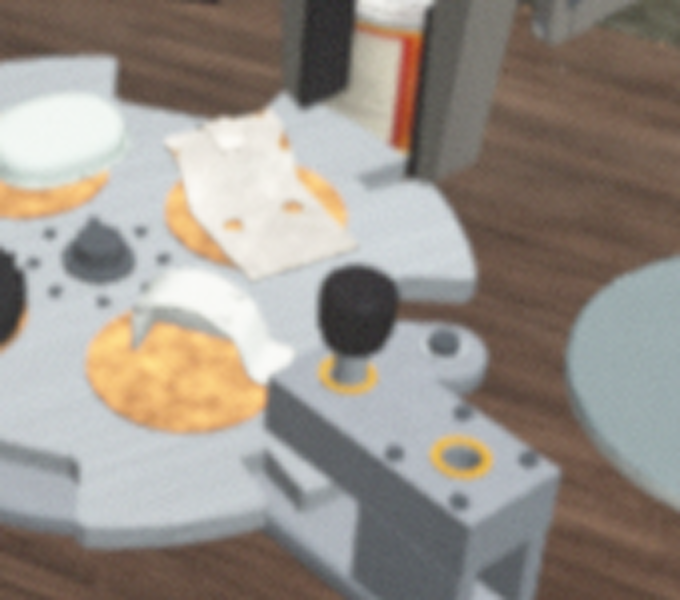

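View pics/t7.png

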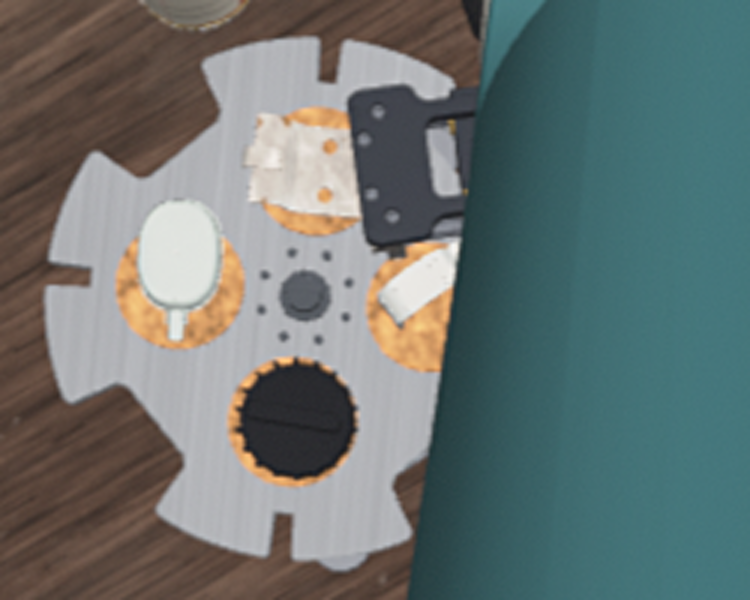

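>>> move_arm(commands=[-0.07, 0, 0.2, 0, -0.2, 0, -0.14, 0, 0.4, 0, -0.4, 0, -0.2, 0.01, 0.6, 0, -0.6, 0, -0.271, 0.013, 0.8, 0, -0.77, 0, -0.271, 0.013, 0.834, 0, -0.77, 0, -0.271, 0.013, 0.834, 0, -0.77, 0, -0.271, 0.013, 0.834, 0, -0.77, 0], hand=1)

```text
time_s: 14.72
tcp_pos: [0.4993, 0.1023, 0.2007]
eef_rot: [-1.499, -0.572, 0.565]
contact_force: [0.2, 0.0, 0.8]
grip_width: 0.004
```

```bash
python3 -c "
from h import *
st(); rows(arc(.138,[132],.12)+arc(.138,[132],.07)+arc(.138,[132],.045))
cv2.imwrite('pics/w8.png',r.capture('wrist'))
"
```

```text
14.72 [0.4993 0.1023 0.2007] yaw 131.6 ang 133.47 r 0.1348 F [0.23 0.01 0.77] g 0.004
0.011, 0.269, 0.012, 0.007, -0.008, 0.003,
0.010, 0.435, 0.013, 0.007, -0.008, 0.003,
0.010, 0.519, 0.014, 0.007, -0.008, 0.003,
```

View pics/w8.png

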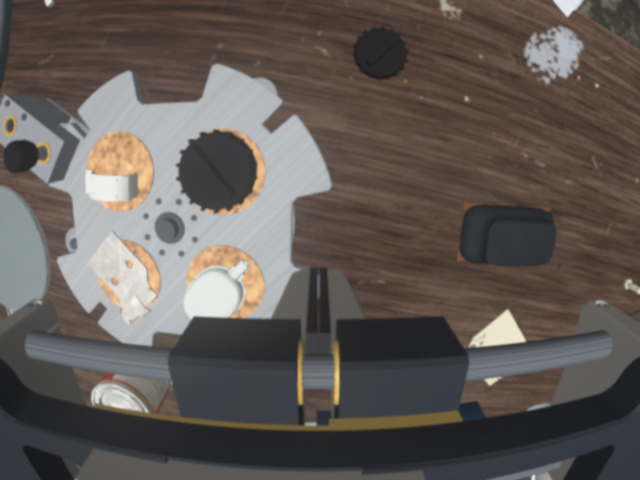

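>>> move_arm(commands=[0.011, 0.13, 0.012, 0, 0, 0, 0.011, 0.269, 0.012, 0, 0, 0, 0.01, 0.38, 0.013, 0, 0, 0, 0.01, 0.46, 0.013, 0, 0, 0, 0.01, 0.519, 0.014, 0, 0, 0, 0.01, 0.519, 0.014, 0, 0, 0])

```text
time_s: 15.52
tcp_pos: [0.4991, 0.1061, 0.0438]
eef_rot: [-1.5, -0.569, 0.566]
contact_force: [-0.3, 1.0, -0.1]
grip_width: 0.007
```

```bash
python3 -c "
from h import *
st(); rows(arc(.138,[133,134.5,136,137.3,138.4,139.5,140.5,141.5],.045))
"
```

```text
15.53 [0.4991 0.1061 0.0438] yaw 131.5 ang 132.43 r 0.1377 F [-0.27  1.04 -0.13] g 0.007
-0.005, -0.004, 0.001, 0.006, -0.032, 0.001,
-0.017, -0.004, 0.001, 0.006, -0.066, 0.000,
-0.029, -0.004, -0.000, 0.006, -0.099, 0.000,
-0.039, -0.004, -0.001, 0.006, -0.128, 0.000,
-0.048, -0.004, -0.002, 0.006, -0.152, 0.000,
-0.057, -0.004, -0.003, 0.006, -0.177, 0.000,
-0.064, -0.004, -0.004, 0.006, -0.199, 0.000,
-0.072, -0.004, -0.006, 0.006, -0.221, 0.000,
```

>>> move_arm(commands=[-0.005, -0.004, 0.001, 0, -0.032, 0, -0.017, -0.004, 0.001, 0, -0.066, 0, -0.029, -0.004, 0, 0, -0.099, 0, -0.039, -0.004, -0.001, 0, -0.128, 0, -0.048, -0.004, -0.002, 0, -0.152, 0, -0.057, -0.004, -0.003, 0, -0.177, 0, -0.064, -0.004, -0.004, 0, -0.199, 0, -0.072, -0.004, -0.006, 0, -0.221, 0])

```text
time_s: 16.52
tcp_pos: [0.4846, 0.0912, 0.0452]
eef_rot: [-1.458, -0.706, 0.701]
contact_force: [3.1, 3.6, -0.7]
grip_width: 0.004
```

```bash
python3 -c "
from h import *
st(); rows(arc(.138,np.arange(142,146,.5),.045))
"
```

```text
16.52 [0.4846 0.0912 0.0452] yaw 141.6 ang 141.08 r 0.138 F [ 3.13  3.62 -0.69] g 0.004
-0.007, 0.001, 0.000, 0.006, -0.009, 0.002,
-0.011, 0.001, 0.000, 0.006, -0.020, 0.002,
-0.015, 0.001, -0.000, 0.006, -0.031, 0.002,
-0.019, 0.001, -0.000, 0.006, -0.042, 0.002,
-0.023, 0.001, -0.000, 0.006, -0.053, 0.002,
-0.027, 0.001, -0.001, 0.006, -0.064, 0.001,
-0.031, 0.001, -0.001, 0.006, -0.076, 0.001,
-0.035, 0.001, -0.001, 0.006, -0.087, 0.001,
```

>>> move_arm(commands=[-0.007, 0.001, 0, 0, -0.01, 0, -0.011, 0.001, 0, 0, -0.02, 0, -0.015, 0.001, 0, 0, -0.031, 0, -0.019, 0.001, 0, 0, -0.042, 0, -0.023, 0.001, 0, 0, -0.053, 0, -0.027, 0.001, -0.001, 0, -0.064, 0, -0.031, 0.001, -0.001, 0, -0.076, 0, -0.035, 0.001, -0.001, 0, -0.087, 0])

```text
time_s: 17.52
tcp_pos: [0.4784, 0.0828, 0.045]
eef_rot: [-1.439, -0.759, 0.754]
contact_force: [1.8, 3.5, 2.3]
grip_width: 0.007
```

```bash
python3 -c "
from h import *
st(); rows(arc(.138,np.arange(146,148,.25),.045))
cv2.imwrite('pics/t9.png',cv2.resize(r.capture('top')[90:290,190:440],None,fx=3,fy=3,interpolation=cv2.INTER_CUBIC))
"
```

```text
17.52 [0.4784 0.0828 0.045 ] yaw 145.6 ang 145.44 r 0.138 F [1.84 3.53 2.26] g 0.007
-0.005, -0.000, 0.000, 0.007, -0.010, 0.001,
-0.007, -0.000, 0.000, 0.007, -0.015, 0.001,
-0.009, -0.000, 0.000, 0.007, -0.021, 0.001,
-0.011, -0.000, 0.000, 0.007, -0.027, 0.001,
-0.013, -0.000, -0.000, 0.007, -0.032, 0.001,
-0.015, -0.000, -0.000, 0.007, -0.038, 0.001,
-0.017, -0.000, -0.000, 0.007, -0.043, 0.001,
-0.019, -0.000, -0.000, 0.007, -0.049, 0.001,
```

View pics/t9.png

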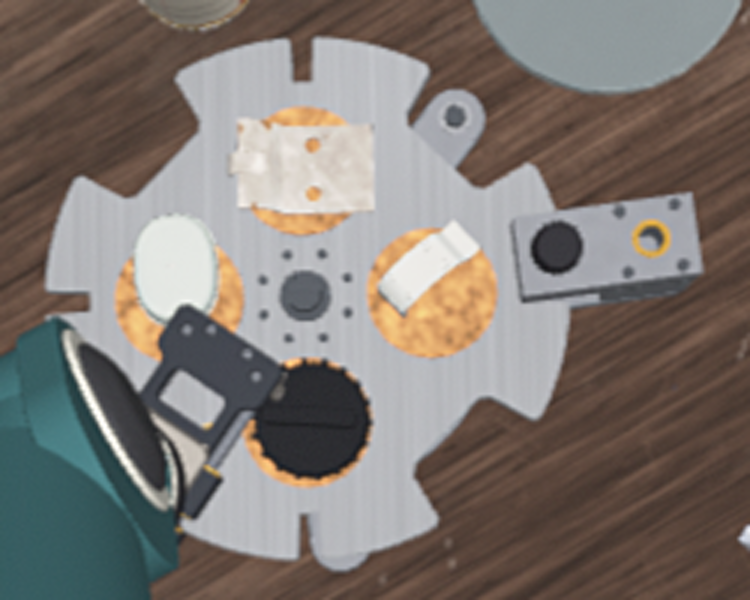

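```bash
python3 -c "
from h import *
cm=r.camera_model('top')
for x,y in [(308,515),(303,80),(91,301)]:
    p=onz(cm,190+(x-1)/3,90+(y-1)/3,.044)[:2]-C; print(np.degrees(np.arctan2(p[1],p[0])),np.hypot(*p))
st()
rows(arc(.138,np.r_[146.5,147,147.5,148,148.3,148.6,148.9,149.2],.045))"
```

```text
-179.37503602726696 0.12451961664856091
0.28617476845039375 0.12481919312041323
90.56105852258297 0.122757958309116
17.57 [0.4782 0.0825 0.0449] yaw 145.6 ang 145.55 r 0.138 F [1.36 4.32 3.64] g 0.008
-0.008, -0.000, 0.000, 0.007, -0.021, 0.001,
-0.012, -0.000, -0.000, 0.007, -0.032, 0.001,
-0.016, -0.000, -0.000, 0.007, -0.043, 0.001,
-0.020, -0.000, -0.000, 0.007, -0.054, 0.001,
-0.022, -0.000, -0.000, 0.007, -0.061, 0.001,
-0.024, -0.000, -0.001, 0.007, -0.068, 0.001,
-0.027, -0.000, -0.001, 0.007, -0.074, 0.001,
-0.029, -0.000, -0.001, 0.007, -0.081, 0.001,
```

>>> move_arm(commands=[-0.008, 0, 0, 0, -0.021, 0, -0.012, 0, 0, 0, -0.032, 0, -0.016, 0, 0, 0, -0.043, 0, -0.02, 0, 0, 0, -0.054, 0, -0.022, 0, 0, 0, -0.061, 0, -0.024, 0, -0.001, 0, -0.068, 0, -0.027, 0, -0.001, 0, -0.074, 0, -0.029, 0, -0.001, 0, -0.081, 0])

```text
time_s: 18.58
tcp_pos: [0.4734, 0.0751, 0.0449]
eef_rot: [-1.421, -0.808, 0.803]
contact_force: [1.5, 3.7, 2.2]
grip_width: 0.005
```

```bash
python3 -c "
from h import *
st()
rows(arc(.138,np.arange(149.4,151,.2),.045))"
```

```text
18.57 [0.4734 0.0751 0.0449] yaw 149.2 ang 149.24 r 0.138 F [1.48 3.75 2.15] g 0.005
-0.001, -0.000, 0.000, 0.006, -0.004, 0.000,
-0.003, -0.000, 0.000, 0.006, -0.008, 0.000,
-0.004, -0.000, 0.000, 0.006, -0.013, 0.000,
-0.006, -0.000, 0.000, 0.006, -0.017, 0.000,
-0.008, -0.000, 0.000, 0.006, -0.022, 0.000,
-0.009, -0.000, -0.000, 0.006, -0.026, 0.000,
-0.011, -0.000, -0.000, 0.006, -0.031, 0.000,
-0.012, -0.000, -0.000, 0.006, -0.035, 0.000,
```

>>> move_arm(commands=[-0.001, 0, 0, 0, -0.004, 0, -0.003, 0, 0, 0, -0.008, 0, -0.004, 0, 0, 0, -0.013, 0, -0.006, 0, 0, 0, -0.017, 0, -0.008, 0, 0, 0, -0.022, 0, -0.009, 0, 0, 0, -0.026, 0])

```text
time_s: 19.32
tcp_pos: [0.472, 0.0727, 0.0449]
eef_rot: [-1.415, -0.823, 0.819]
contact_force: [1.6, 3.3, 1.4]
grip_width: 0.009
```

```bash
python3 -c "
from h import *
st()
rows(arc(.138,np.arange(150.6,151.5,.2),.045))
cv2.imwrite('pics/s10.png',cv2.resize(r.capture('scene')[180:330,330:500],None,fx=4,fy=4))"
```

```text
19.32 [0.472  0.0727 0.0449] yaw 150.4 ang 150.41 r 0.138 F [1.6  3.27 1.41] g 0.009
-0.002, -0.000, -0.000, 0.006, -0.005, -0.000,
-0.003, -0.000, -0.000, 0.006, -0.009, -0.000,
-0.005, -0.000, -0.000, 0.006, -0.013, -0.000,
-0.006, -0.000, -0.000, 0.006, -0.018, -0.000,
-0.008, -0.000, -0.000, 0.006, -0.022, -0.000,
```

View pics/s10.png

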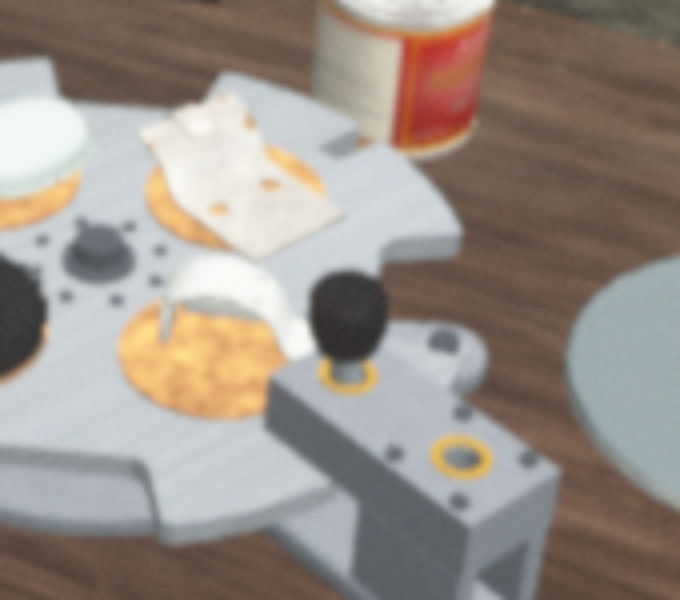

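>>> move_arm(commands=[-0.002, 0, 0, 0, -0.005, 0, -0.003, 0, 0, 0, -0.009, 0, -0.005, 0, 0, 0, -0.013, 0, -0.006, 0, 0, 0, -0.018, 0])

```text
time_s: 19.88
tcp_pos: [0.4711, 0.071, 0.0448]
eef_rot: [-1.41, -0.834, 0.83]
contact_force: [1.5, 4.0, 3.1]
grip_width: 0.005
```

```bash
python3 -c "
from h import *
st()
rows(arc(.138,np.arange(151.4,152.3,.2),.045))
cv2.imwrite('pics/s11.png',cv2.resize(r.capture('scene')[220:300,380:480],None,fx=4,fy=4))"
```

```text
19.88 [0.4711 0.071  0.0448] yaw 151.2 ang 151.19 r 0.138 F [1.47 3.95 3.06] g 0.005
-0.002, -0.001, -0.000, 0.006, -0.004, -0.000,
-0.003, -0.001, -0.000, 0.006, -0.008, -0.000,
-0.005, -0.001, -0.000, 0.006, -0.013, -0.000,
-0.006, -0.001, -0.000, 0.006, -0.017, -0.000,
-0.008, -0.001, -0.000, 0.006, -0.022, -0.000,
```

View pics/s11.png

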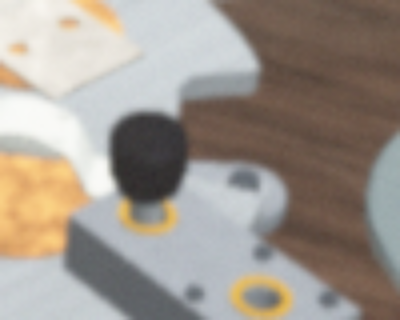

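>>> move_arm(commands=[-0.002, 0, 0, 0, -0.004, 0, -0.003, 0, 0, 0, -0.008, 0, -0.005, 0, 0, 0, -0.013, 0])

```text
time_s: 20.3
tcp_pos: [0.4701, 0.0695, 0.0447]
eef_rot: [-1.407, -0.842, 0.839]
contact_force: [2.4, 2.4, 2.2]
grip_width: 0.008
```

```bash
python3 -c "
from h import *
st()
cv2.imwrite('pics/s12.png',cv2.resize(r.capture('scene')[220:300,380:480],None,fx=4,fy=4))"
```

```text
20.3 [0.4701 0.0695 0.0447] yaw 151.8 ang 151.93 r 0.1381 F [2.43 2.39 2.16] g 0.008
```

View pics/s12.png

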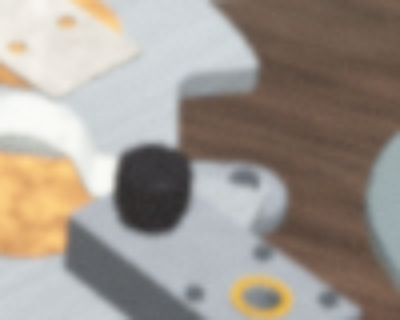

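The pin has fallen. Back the finger off and lift clear.

>>> move_arm(commands=[0.02, 0, 0, 0, 0, 0, 0.05, 0, 0, 0, 0, 0, 0.05, -0.1, 0, 0, 0, 0, 0.05, -0.3, 0, 0, 0, 0, 0.05, -0.5, 0.1, 0, 0, 0, 0.05, -0.55, 0.25, 0, 0, 0, 0.05, -0.55, 0.3, 0, 0, 0, 0.05, -0.55, 0.3, 0, 0, 0])

```text
time_s: 21.35
tcp_pos: [0.3966, 0.1257, 0.209]
eef_rot: [-1.407, -0.842, 0.84]
contact_force: [0.6, -0.2, 0.4]
grip_width: 0.007
```

```bash
python3 -c "
from h import *
st()
cv2.imwrite('pics/s13.png',cv2.resize(r.capture('scene')[180:360,250:490],None,fx=3.3,fy=3.3))
t=r.capture('top');cv2.imwrite('pics/t13.png',cv2.resize(t[90:290,190:440],None,fx=3,fy=3,interpolation=cv2.INTER_CUBIC))"
```

```text
21.35 [0.3966 0.1257 0.209 ] yaw 151.9 ang 148.18 r 0.2299 F [ 0.63 -0.18  0.44] g 0.007
```

View pics/s13.png

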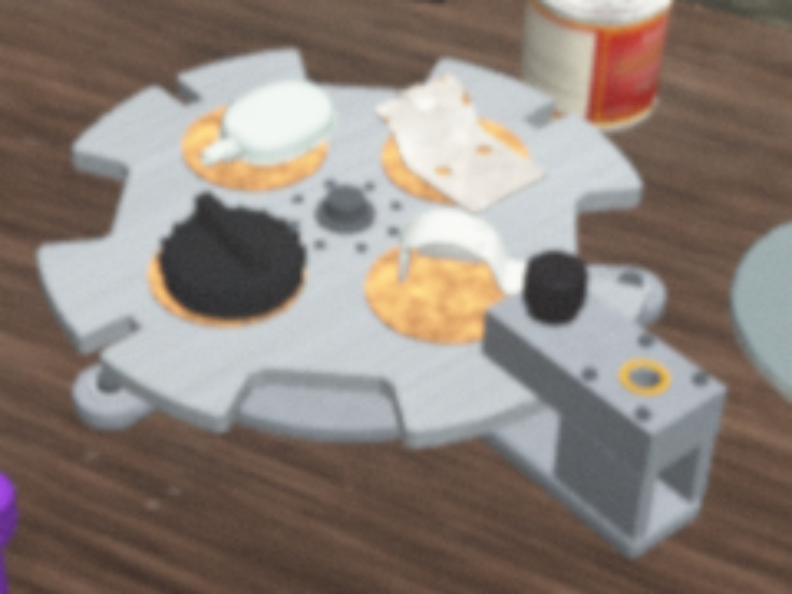

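View pics/t13.png

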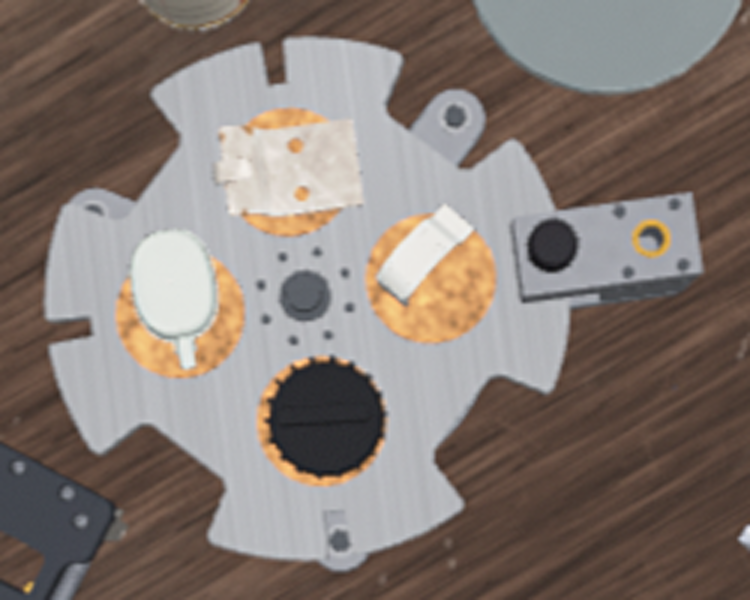

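```bash
python3 -c "
from h import *
ct,cs=r.camera_model('top'),r.camera_model('scene')
o1,d1=ray(ct,190+(552-1)/3,90+(245-1)/3)
o2,d2=ray(cs,250+(556-1.15)/3.3,180+(288-1.15)/3.3)
A=np.c_[d1,-d2]; s=np.linalg.lstsq(A,o2-o1,rcond=None)[0]; a=o1+s[0]*d1;b=o2+s[1]*d2; print('knob now',a,b)
o1,d1=ray(ct,190+(656-1)/3,90+(232-1)/3)
o2,d2=ray(cs,250+(649-1.15)/3.3,180+(356-1.15)/3.3)
A=np.c_[d1,-d2]; s=np.linalg.lstsq(A,o2-o1,rcond=None)[0]; print('knob parked',o1+s[0]*d1,o2+s[1]*d2)
for x,y in [(276,83),(90,328),(333,512)]:
    p=onz(ct,190+(x-1)/3,90+(y-1)/3,.044)[:2]-C; print(np.degrees(np.arctan2(p[1],p[0])))
st()
"
```

```text
knob now [ 0.61087894 -0.13291399  0.08806908] [ 0.61238243 -0.13384467  0.08842455]
knob parked [ 0.61688884 -0.18845266  0.08927789] [ 0.61773251 -0.18899758  0.0895212 ]
7.463771739579255
97.73422440158213
-172.80324197665078
21.45 [0.3977 0.1251 0.2086] yaw 151.8 ang 148.18 r 0.2287 F [ 0.31  1.05 -0.03] g 0.005
```

Knob height about 88 mm against 89 mm when parked by the same method (18 mm lower than standing on the plate), and the cap's station is at -172.8°, against a front bearing of -172.9°. Handing in.

```bash
python3 -c "
from h import *
r.job_done()"
```

```text
the job is handed in; nothing more can be done
```

The fuel cap is at the front of the turntable, and the drop pin has locked the plate there. I handed the job in at about 21.5 s of the 69 s allowed.

- **Turning the plate:** I pushed a recess flank with the closed fingertips, anticlockwise, to about 13° short of front. The push stayed at about 5 N or less.
- **Moving the pin:** I lifted the drop pin from the parking hole and lowered it through the guide without forcing it. I released it just above the plate.
- **Easing on:** I pushed the last few degrees at about 4 mm/s until the pin fell, then backed off at once. The force was about 4 N at the catch.

**Last checks:**
- The knob sits on the bracket with no shank showing. It triangulates to about 88 mm high, against 89 mm when parked, measured the same way.
- The cap's station bears −172.8°, against a front bearing of −172.9°. The other two visible notches agree to within about 0.6°.
- The cap and the white clip still lie on their pads, and the robot is clear of everything.
- No check failed. The one disagreement was in the direction from the parking hole to the guide: raw image estimates gave 94–97°. I used 97°, which matched the bracket edges, and the pin went in cleanly.

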